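Put the pressure fittings back in their trays

ROBOT

A 6-joint arm with a two-finger parallel gripper is mounted at the origin on the work surface. World frame = base frame: x ahead of the robot, y to its left, z up, the work surface at z = 0. Lengths are in mm, angles in rad, forces in N, time in s.
With the tool pointing down it reaches from about 250 to 800 mm from the base axis. Payload 3.9 kg.
Tool frame: the origin (TCP) lies at the very end of the fingers, on their centre line; the grasp point (between the pads) lies 19 mm behind it; z points along the fingers, y is the line along which they close (so a half turn about z gives the same grasp; the last joint's range is limited). The gripper opens to 85 mm and grips with 20 to 120 N. Pads are 22 mm wide; open, the fingers measure 114 mm over their backs; the gripper's body (76 mm by 85 mm) begins 54 mm behind the grasp point. The pads swing forward as they close: fully open they stand 13 mm farther back than shut.
Start: joints at [-1.184, 0.26, -0.138, 1.173, 0, 1.571], TCP at [198.039, -486.206, 231.304] pointing down, gripper open.
Joint ranges: [-2.78, 2.78], [-0.83, 1.72], [-1.28, 1.37], [-1.9, 2.12], [-1.57, 1.48], [-3.14, 3.14]. Speed limits (rad/s): [2.57, 2.57, 3.14, 3.14, 3.14, 3.14].

INTERFACE

Orientations are given as a rotation vector (axis times angle).
In Python, from workcell import get_state, capture, camera_params, finish_job gives the robot as it stands.
- The arm moves only by the tool jog_arm, never from a script. Its argument "commands" is a list of rows, each a list of 3 entries, a list of its own where there are three numbers: the shift along the world's x, y, z in cm, then the turn, a rotation vector about the world's x, y, z in degrees, then the gripper command: -1 is shut, 1 is fully open, values between are in proportion. A call has exactly 10 rows; each row shifts and turns the commanded pose from where the row before left it; what a row does not reach is not made up. A row lasts 1/10 s, in which the tool goes at most 50 mm and 8.59 degrees, less where a joint would pass 70% of its speed; a pose out of reach is approached as far as the arm can. A call is refused whole if a number of a shift passes 5 or a number of a turn 8.59, either way. A call with a gripper value outside its range is refused whole. The fingers move at their own pace and stop on an object; the grip force is fixed at half the most. Time passes only in rows, so rows that do not move let the fingers close, or fill a call up. It gives the time, the measured TCP pose, the force, the opening and the grip force at its end, in the units of the state.
- get_state(): the state, without advancing time (a new reading comes with each control period).
- capture(name): name is "scene" or "top"; returns the picture (400x640x3 uint8, blue, green, red); there is no depth.
- camera_params(name): a dict with "fx", "fy", "cx", "cy" (pixels), "R" (3x3) and "t" (3): a world point X has camera coordinates R X + t. Camera axes: x right, y down, z forward; pixel columns grow to the right and rows downward; lengths in mm; the calibration is good to about 2 mm. A picture is of the moment at which its call begins. camera_params takes no time and is no camera call.
- finish_job(): hands the job in; it is judged then, once.
The state is a dict: "time_s": time; "qpos": joint angles; "dq": joint speeds; "effort": joint torques, N m; "ee_pos": TCP position; "tool_rot": TCP orientation; "force": force on the tool from outside, world axes, zero at the start; "moment": the same for the moment, N m; "grip_width": opening from 0.0 (shut) to 1.0 (fully open); "grasp_force": force on a finger pad.
Only numpy, scipy, OpenCV 4.12 (cv2) and the standard library are available. Lean on these libraries where they do the work, as an engineer would, in place of code of your own. Each camera call takes 0.05 s, during which the arm holds its last target. There are 200 camera calls.

TASK

The calibration is finished: put the four steel pressure parts on the bench away, each lying flat on the floor of the tray whose lip has its outline - the dial gauge (stem over the tray's channel), the hexagonal adapter, the oblong manifold block lengthwise, and the square flange square to its tray. Set each one down near the middle of its tray rather than dropping it, and leave the little glass jar standing where it is.

Things in the scene. Friction and masses are not known exactly. Their poses are not given: they have to be found in the camera images.
- gauge: Steel dial pressure gauge lying on its back, white dial up, about 0.22 kg: round case 56 mm across and 34 mm high, with a threaded stem 14 mm thick (a 20 mm square nut on it) sticking out sideways at half height. Origin on the underside, midway along the whole outline: the case centre is at x = -22 mm, the stem points along +x and ends at x = +44 mm; z up. Grip across the case, along its y.
- gauge_tip (a point): The free end of the gauge's stem, 44 mm along +x from the gauge's origin and 17 mm above its underside.
- hex_adapter: Steel adapter standing upright, about 0.25 kg: a hexagonal foot 42 mm across flats and 24 mm high, on it a round stub 24 mm across that reaches to 56 mm above the underside. Origin at the centre of the underside, z up; x is normal to a flat.
- manifold: Oblong steel manifold block, 96 mm (x) by 34 mm (y) by 36 mm high, about 0.4 kg, with three dark ports in its top. Origin at the centre of the underside, z up.
- flange: Steel flange connector standing upright, about 0.25 kg: a square plate 54 x 54 mm and 12 mm thick with a hole at each corner, on it a round stub 28 mm across that reaches to 56 mm above the underside. Origin at the centre of the underside, x and y along the plate's sides, z up.
- tray_gauge: Fixed to the bench for the episode. Grey floor 3 mm thick, black lip 4 mm wide whose top is 9 mm above the bench. Origin on the bench under the tray's middle, z up. Keyhole outline for the gauge: a round part 76 mm across inside, centred at x = -22 mm, and a channel 36 mm wide inside running along +x to x = +54 mm. A rightly placed gauge has its origin over this origin and its x along this x.
- tray_hex: Fixed to the bench for the episode. Grey floor 3 mm thick, black lip 4 mm wide whose top is 9 mm above the bench. Origin on the bench under the tray's middle, z up. Hexagonal outline for the hex adapter, 68 mm across flats inside; x is normal to a flat. Loose enough for the adapter to lie in it at any yaw.
- tray_oblong: Fixed to the bench for the episode. Grey floor 3 mm thick, black lip 4 mm wide whose top is 9 mm above the bench. Origin on the bench under the tray's middle, z up. Rectangular outline for the manifold block, 116 mm (x) by 54 mm (y) inside.
- tray_square: Fixed to the bench for the episode. Grey floor 3 mm thick, black lip 4 mm wide whose top is 9 mm above the bench. Origin on the bench under the tray's middle, z up. Square outline for the flange, 75 x 75 mm inside, sides along x and y.
- jar: Bystander: small amber glass jar with a white cap, 28 mm across and 40 mm high, standing among the parts. Origin at the centre of its underside, z up. Leave it alone. (Blue plastic caps, a rubber ring and the like also lie about.)
Mind the look-alikes: they are no part of the job. Leave any green look-alike of the flange alone. What is shaped like the tray_hex but green is not meant.

How it is judged (in metres and radians):
At the end, for the whole second after the job is handed in: Each part within 12 mm of its own tray's middle, flat on its floor (within 2.5 mm, tilt under 0.06 rad), at rest, let go. Gauge (stem towards the channel) and manifold along their trays within 0.22 rad; flange square within 0.25 rad, any quarter turn; adapter at any yaw (horizontal distance between gauge and tray_gauge below 0.012 m and z of gauge in the frame of tray_gauge between 0.001 and 0.0055 m and angle between each of gauge, hex_adapter, manifold, flange's own z axis and vertical below 0.06 rad and linear speed of each of gauge, hex_adapter, manifold, flange below 0.01 m/s and angular speed of each of gauge, hex_adapter, manifold, flange below 0.1 rad/s and horizontal distance between hex_adapter and tray_hex below 0.012 m and z of hex_adapter in the frame of tray_hex between 0.001 and 0.0055 m and horizontal distance between manifold and tray_oblong below 0.012 m and z of manifold in the frame of tray_oblong between 0.001 and 0.0055 m and horizontal distance between flange and tray_square below 0.012 m and z of flange in the frame of tray_square between 0.001 and 0.0055 m and angle between the x axis of gauge and the x axis of tray_gauge, either way round below 0.22 rad and x of gauge_tip in the frame of tray_gauge above 0.02 m and angle between the x axis of manifold and the x axis of tray_oblong, either way round below 0.22 rad and (angle between the x axis of flange and the x axis of tray_square, either way round below 0.25 rad or angle between the x axis of flange and the y axis of tray_square, either way round below 0.25 rad)); the robot touches nothing.
It fails at once if the gauge is dropped or knocked flying (moving faster than 0.6 m/s without the fingers on it) (contact force between the fingers and gauge below 0.05 N and linear speed of gauge above 0.6 m/s).
It fails at once if the hex adapter is dropped or knocked flying (moving faster than 0.6 m/s without the fingers on it) (contact force between the fingers and hex_adapter below 0.05 N and linear speed of hex_adapter above 0.6 m/s).
It fails at once if the manifold is dropped or knocked flying (moving faster than 0.6 m/s without the fingers on it) (contact force between the fingers and manifold below 0.05 N and linear speed of manifold above 0.6 m/s).
It fails at once if the flange is dropped or knocked flying (moving faster than 0.6 m/s without the fingers on it) (contact force between the fingers and flange below 0.05 N and linear speed of flange above 0.6 m/s).
It fails at once if the small glass jar is knocked over or pushed more than 20 mm (angle between jar's own z axis and vertical above 0.5 rad or distance of jar from where it was at the start of the episode above 0.02 m).
It also fails if it takes over 99 s, if anything falls off the work surface, if the arm or the gripper's body presses on something with over 40 N, if the wrist force passes 120 N, or if a joint passes its speed limit or range.

## Working session

There is one attempt and no reset: what is moved stays moved. The work goes in short steps, Python scripts to look and compute and a tool call to move; the robot and the scene stay as the last step left them, time stands still between calls to the robot, and variables do not carry over. Pictures are saved under pics/ and viewed, at most 14 in all, crops included, and the job is handed in when it is done.

Besides the shell and the picture viewer there is one more tool, called after "Call:" by a JSON object that holds its "op" and its "data". jog_arm: Moves the arm, as the interface text tells. Its arguments: {"type":"object","properties":{"commands":{"type":"array","items":{"type":"array"}}},"required":["commands"]}

```bash
mkdir -p pics
python3 - <<'E'
from workcell import *
import cv2,numpy as np
for n in("scene","top"):
    cv2.imwrite(f"pics/{n}0.png",capture(n)); p=camera_params(n)
    print(n,p["fx"],p["fy"],p["cx"],p["cy"],np.round(p["R"],3).tolist(),np.round(p["t"],1))
s=get_state();print(s["time_s"],s["tool_rot"],s["grip_width"])
E
```

```text
scene 386.6955719469307 386.6955719469307 320.30650833550266 201.24548773808903 [[0.104, 0.995, -0.001], [0.63, -0.067, -0.774], [-0.77, 0.08, -0.633]] [ -76.8 -282.  1447.7]
top 451.2045964323351 451.2045964323351 317.37055284082334 198.99520399516524 [[0.008, -1.0, 0.007], [-0.999, -0.008, -0.038], [0.038, -0.007, -0.999]] [  26.7  505.4 1192.6]
0.1 [-3.08137630e+00 -6.03458048e-01  5.52156338e-04] 0.9978084930706232
```

View pics/top0.png

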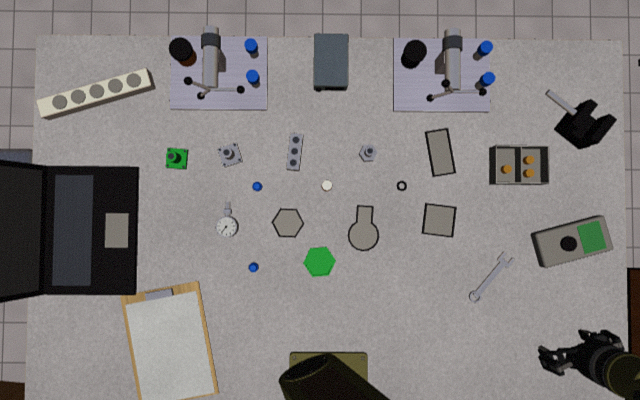

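View pics/scene0.png

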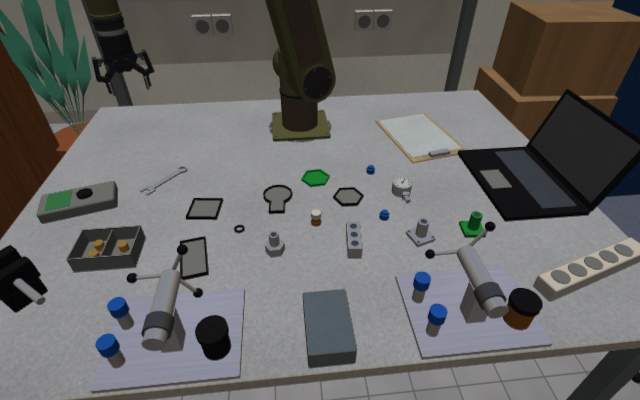

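The top view shows every item: flange (230,154), manifold (294,152), adapter (368,152), gauge (227,225), jar (326,186), and the trays hex (288,222), keyhole (364,228), square (439,220) and oblong (440,152). The green flange (177,158) and green hexagon (319,262) are decoys.

```bash
cat > h.py <<'E'
from workcell import *
import cv2,numpy as np
def ray(n,uv,z):
    p=camera_params(n);R=np.array(p["R"]);t=np.array(p["t"])
    uv=np.atleast_2d(np.float64(uv))
    d=np.c_[(uv[:,0]-p["cx"])/p["fx"],(uv[:,1]-p["cy"])/p["fy"],np.ones(len(uv))]@R
    c=-R.T@t
    return (c+d*((z-c[2])/d[:,2])[:,None])[:,:2]
def comps(mask,z,n,box,amin=20):
    x0,y0,x1,y1=box
    out=[]
    cs,_=cv2.findContours(mask[y0:y1,x0:x1],cv2.RETR_EXTERNAL,cv2.CHAIN_APPROX_NONE,offset=(x0,y0))
    for c in cs:
        if cv2.contourArea(c)<amin: continue
        w=ray(n,c[:,0],z).astype(np.float32)
        m=cv2.moments(w.reshape(-1,1,2)); r=cv2.minAreaRect(w)
        u=c[:,0].mean(0)
        out.append((u.round().tolist(),[round(m["m10"]/m["m00"],1),round(m["m01"]/m["m00"],1)],"rect",np.round(r[0],1).tolist(),np.round(r[1],1).tolist(),round(r[2],1)))
    return out
E
python3 - <<'E'
from h import *
im=cv2.imread("pics/top0.png")
box=(150,120,480,285)
g=im.max(2)
dark=((g<70)*255).astype(np.uint8)
print("TRAYS z9");[print(*o) for o in comps(dark,9,"top",box,100)]
hsv=cv2.cvtColor(im,cv2.COLOR_BGR2HSV)
# background texture stats
print(np.median(hsv[240:280,350:420].reshape(-1,3),0))
print(hsv[140:165,290:300].reshape(-1,3)[::25].tolist())
c=cv2.resize(im[130:245,205:385],None,fx=4.4,fy=4.4,interpolation=cv2.INTER_CUBIC);cv2.imwrite("pics/c1.png",c)
E
```

```text
TRAYS z9
[287.0, 223.0] [441.9, 109.9] rect [442.0, 109.5] [71.7, 82.4] 0.4
[440.0, 152.0] [634.1, -296.8] rect [634.1, -296.6] [122.6, 63.6] 9.8
[ 13.  10. 156.]
[[114, 24, 151], [120, 23, 66], [120, 17, 150], [127, 18, 128], [127, 16, 146], [103, 45, 51], [125, 22, 150], [120, 16, 144], [120, 18, 113], [135, 18, 58]]
```

View pics/c1.png

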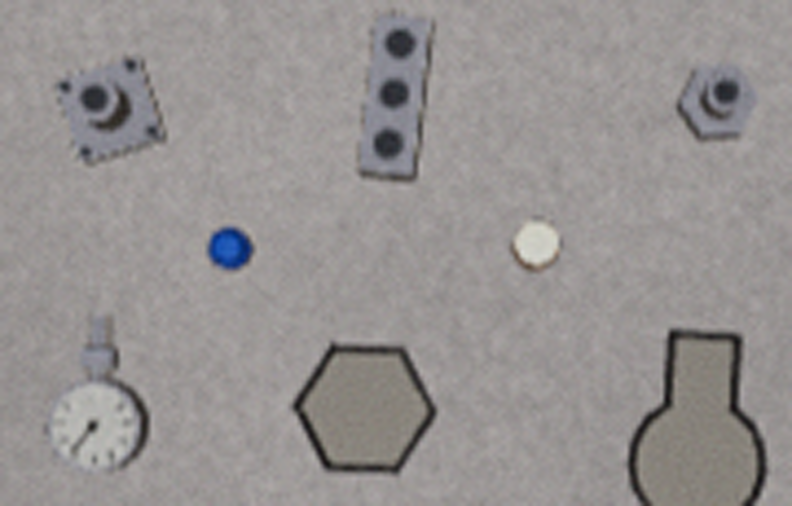

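The crop shows the bluish steel parts: flange plate centre ~(112,110), hole ring at the stub, manifold slightly tilted, adapter ~(717,103) and gauge dial (97,425) with its stem going up in the image (+x). Next I'll segment them.

Run:
```python
from h import *
im=cv2.imread("pics/top0.png")
box=(150,120,480,285)
S=4
big=cv2.resize(im,None,fx=S,fy=S,interpolation=cv2.INTER_CUBIC).astype(int)
def run(mask,boxpx,z,name):
    x0,y0,x1,y1=[S*v for v in boxpx]
    cs,_=cv2.findContours(mask[y0:y1,x0:x1],cv2.RETR_EXTERNAL,cv2.CHAIN_APPROX_NONE,offset=(x0,y0))
    c=max(cs,key=cv2.contourArea)
    w=ray("top",(c[:,0]+.5)/S-.5,z).astype(np.float32)
    m=cv2.moments(w.reshape(-1,1,2)); r=cv2.minAreaRect(w)
    print(name,np.round([m["m10"]/m["m00"],m["m01"]/m["m00"]],1),"rect",np.round(r[0],1),np.round(r[1],1),round(r[2],1))
    return w
g=big.max(2);dark=((g<105)*255).astype(np.uint8)
for b,n in(((260,200,310,245),"hex"),((340,200,385,255),"gaugetray"),((420,120,460,180),"oblong"),((415,198,462,242),"square")):
    w=run(dark,b,9,n)
    if n=="gaugetray": # channel end
        i=w[:,0]>w[:,0].max()-12; print(" chan end",w[i].mean(0), "max/min x",w[:,0].max(),w[:,0].min())
        j=w[:,0]<w[:,0].min()+60; print(" circ",cv2.minEnclosingCircle(w[j]))
blue=((cv2.GaussianBlur((big[...,0]-big[...,2]).astype(np.float32),(0,0),3)>3)*255).astype(np.uint8)
k=np.ones((9,9),np.uint8);blue=cv2.morphologyEx(blue,cv2.MORPH_CLOSE,k)
run(blue,(213,138,246,170),12,"flange z12")
run(blue,(282,128,308,174),36,"manifold z36")
run(blue,(355,138,382,166),24,"hexadapter z24")
w=run(blue,(218,195,240,245),17,"gauge")
run(((cv2.GaussianBlur(g.astype(np.float32),(0,0),2)>185)*255).astype(np.uint8),(210,205,245,245),34,"dial z34")
run(((g>190)*255).astype(np.uint8),(315,175,338,198),40,"jar z40")
cv2.imwrite("pics/m.png",np.vstack([blue[480:700,820:1540],dark[770:1030,1020:1740]]))
for nm,pt,z in(("flange hole top",(95/4.4+205,97/4.4+130),56),("hex stub top",(726/4.4+205,92/4.4+130),56),("nut",(100/4.4+205,358/4.4+130),27),("stem end",(101/4.4+205,320/4.4+130),24)):
    print(nm,ray("top",np.array(pt)-.4,z).round(1))
```

```text
hex [442.1 109.8] rect [442.4 109.8] [86.6 77.1] 88.4
gaugetray [425.2 -92.3] rect [429.4 -92.7] [ 84.7 123. ] 86.8
 chan end [488.49753 -95.08884] max/min x 491.68527 368.19836
 circ ((410.09814453125, -91.46680450439453), 42.5287971496582)
oblong [ 634.1 -296.9] rect [ 634.2 -296.8] [126.   65.6] 9.9
square [ 452.2 -293.1] rect [ 452.1 -293. ] [86.4 84.2] 83.1
flange z12 [622.1 266.8] rect [622.4 267. ] [51.3 51.1] 17.8
manifold z36 [629.2  92.6] rect [629.4  92.6] [32.  93.9] 84.3
hexadapter z24 [ 629.4 -102.3] rect [ 629.5 -102.4] [40.5 44.6] 63.7
gauge [474.9 270.5] rect [475.8 269.6] [19.1 36.9] 66.9
dial z34 [450.3 265.5] rect [450.  265.5] [3.9 3.2] 0.9
jar z40 [541.5   7.2] rect [541.3   7.2] [22.7 23.1] 56.7
flange hole top [[623.2 266. ]]
hex stub top [[ 629.3 -102.6]]
nut [[471.3 266.3]]
stem end [[494.  266.7]]
```

View pics/m.png

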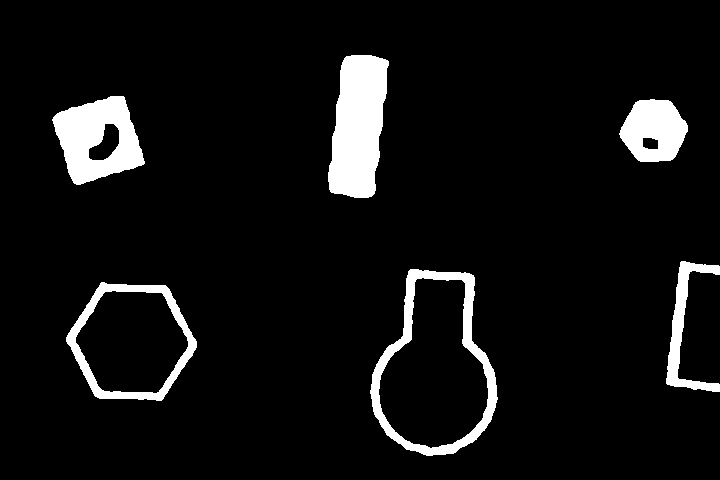

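Call:
{"op": "jog_arm", "data": {"commands": [[[1.16,3.77,-0.4],[0,0,7.9],1],[[1.16,3.77,-0.4],[0,0,7.9],1],[[1.16,3.77,-0.4],[0,0,7.9],1],[[1.16,3.77,-0.4],[0,0,7.9],1],[[1.16,3.77,-0.4],[0,0,7.9],1],[[1.16,3.77,-0.4],[0,0,7.9],1],[[1.16,3.77,-0.4],[0,0,7.9],1],[[1.16,3.77,-0.4],[0,0,7.9],1],[[1.16,3.77,-0.4],[0,0,7.9],1],[[1.16,3.77,-0.4],[0,0,7.9],1]]}}

```text
time_s: 1.1
ee_pos: [313.9, -107.6, 191.0]
tool_rot: [1.989, 2.432, 0.0]
force: [1.1, 0.1, -0.8]
grip_width: 0.999
grasp_force: 0.0
```

Call:
{"op": "jog_arm", "data": {"commands": [[[1.16,3.77,-0.4],[0,0,7.9],1],[[1.16,3.77,-0.4],[0,0,7.9],1],[[1.16,3.77,-0.4],[0,0,7.9],1],[[1.16,3.77,-0.4],[0,0,7.9],1],[[1.16,3.77,-0.4],[0,0,7.9],1],[[1.16,3.77,-0.4],[0,0,7.9],1],[[1.16,3.77,-0.4],[0,0,7.9],1],[[1.16,3.77,-0.4],[0,0,7.9],1],[[1.16,3.77,-0.4],[0,0,7.9],1],[[1.16,3.77,-0.4],[0,0,7.9],1]]}}

```text
time_s: 2.1
ee_pos: [429.9, 269.3, 150.7]
tool_rot: [0.014, -3.141, 0.001]
force: [1.1, -0.7, -0.3]
grip_width: 1.002
grasp_force: 0.0
```

Call:
{"op": "jog_arm", "data": {"commands": [[[0,-0.27,-1.5],[0,0,-0.5],1],[[0,0,-2.5],[0,0,0],1],[[0,0,-2.5],[0,0,0],1],[[0,0,-2.5],[0,0,0],1],[[0,0,-2.5],[0,0,0],1],[[0,0,-1.6],[0,0,0],1],[[0,0,-1.0],[0,0,0],1],[[0,0,-0.56],[0,0,0],1],[[0,0,0],[0,0,0],1],[[0,0,0],[0,0,0],-0.2]]}}

```text
time_s: 3.1
ee_pos: [430.6, 265.4, 5.3]
tool_rot: [0.009, 3.141, 0.001]
force: [-0.9, 1.1, 0.2]
grip_width: 0.857
grasp_force: 0.0
```

Call:
{"op": "jog_arm", "data": {"commands": [[[0,0,0],[0,0,0],-0.5],[[0,0,0],[0,0,0],-1],[[0,0,0],[0,0,0],-1],[[0,0,0],[0,0,0],-1],[[0,0,0],[0,0,0],-1],[[0,0,0],[0,0,0],-1],[[0,0,0],[0,0,0],-1],[[0,0,0],[0,0,0],-1],[[0,0,0],[0,0,0],-1],[[0,0,0],[0,0,0],-1]]}}

```text
time_s: 4.1
ee_pos: [431.1, 266.1, 6.1]
tool_rot: [0.009, 3.139, 0.003]
force: [-1.0, 0.9, 5.3]
grip_width: 0.64
grasp_force: 62.9
```

Call:
{"op": "jog_arm", "data": {"commands": [[[0,0,0.5],[0,0,0],-1],[[0,0,1.5],[0,0,0],-1],[[0,0,2],[0,0,0],-1],[[0,0,2],[0,0,0],-1],[[0,0,2],[0,0,0],-1],[[0,-1,1],[0,0,0],-1],[[-0.2,-2.5,0],[0,0,-0.3],-1],[[-0.2,-3,0],[0,0,-0.3],-1],[[-0.2,-3,0],[0,0,-0.3],-1],[[-0.2,-3,0],[0,0,-0.3],-1]]}}

```text
time_s: 5.1
ee_pos: [420.9, 138.1, 94.3]
tool_rot: [-0.042, -3.14, 0.002]
force: [0.8, -0.9, -1.9]
grip_width: 0.635
grasp_force: 63.8
```

Call:
{"op": "jog_arm", "data": {"commands": [[[-0.2,-3,0],[0,0,-0.3],-1],[[-0.2,-3,0],[0,0,-0.3],-1],[[-0.2,-3,0],[0,0,-0.3],-1],[[-0.2,-3,0],[0,0,-0.3],-1],[[-0.2,-3,0],[0,0,-0.3],-1],[[-0.2,-3,0],[0,0,-0.3],-1],[[-0.07,-3,0],[0,0,0],-1],[[0,-1.5,0],[0,0,0],-1],[[0,0,0],[0,0,0],-1],[[0,0,0],[0,0,0],-1]]}}

```text
time_s: 6.1
ee_pos: [408.3, -85.1, 94.4]
tool_rot: [-0.093, -3.139, -0.001]
force: [-0.2, 0.6, -2.0]
grip_width: 0.639
grasp_force: 64.0
```

Run:
```python
from h import *
s=get_state();print(s["ee_pos"],s["tool_rot"],s["grip_width"],s["force"])
im=capture("scene");cv2.imwrite("pics/s1.png",cv2.resize(im[110:260,180:380],None,fx=3.9,fy=3.9,interpolation=cv2.INTER_CUBIC))
```

```text
[408.34118812 -85.06458361  94.38225762] [-9.34902874e-02 -3.13894053e+00 -7.83931932e-04] 0.6391505128893721 [-0.21595859  0.58277228 -1.98476827]
```

View pics/s1.png

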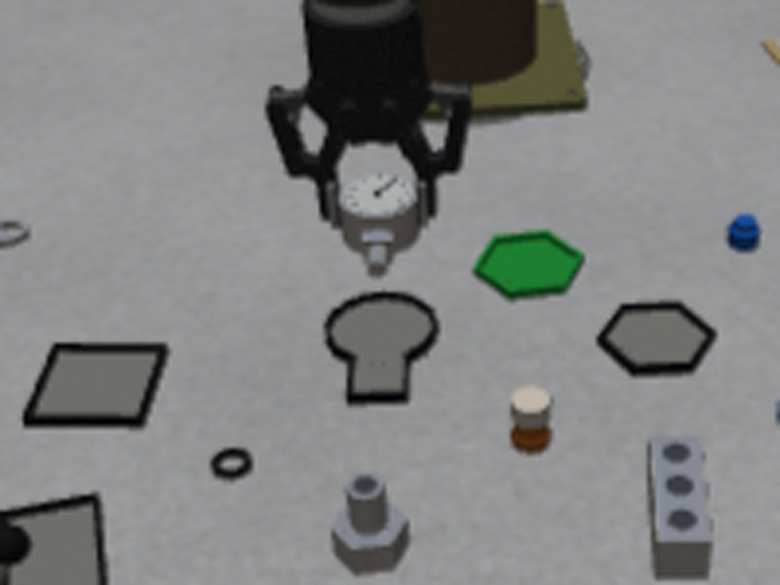

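The gauge is held level with its stem tip at crop (377,262), and it points toward the channel. I'll cross-check the tip's x before lowering.

Run:
```python
from h import *
f=lambda x,y:(180+x/3.9-.4,110+y/3.9-.4)
print("tip bottom",ray("scene",f(376,273),98.3),"tip mid",ray("scene",f(376,264),105),"dial",ray("scene",f(378,194),122))
print("tray ch end inner top", ray("scene",f(377,401),9), "circle back outer",ray("scene",f(382,293),9))
```

```text
tip bottom [[468.93307018 -88.9973952 ]] tip mid [[467.91798525 -88.48932134]] dial [[408.35478196 -84.90482933]]
tray ch end inner top [[497.18946332 -95.30935012]] circle back outer [[371.59199734 -89.44728354]]
```

Call:
{"op": "jog_arm", "data": {"commands": [[[0.2,-0.66,-0.5],[0,0,0.3],-1],[[0,0,-1.5],[0,0,0],-1],[[0,0,-1.5],[0,0,0],-1],[[0,0,-1],[0,0,0],-1],[[0,0,-1],[0,0,0],-1],[[0,0,0],[0,0,0],-1],[[0,0,0],[0,0,0],-1],[[0,0,0],[0,0,0],-1],[[0,0,0],[0,0,0],-1],[[0,0,0],[0,0,0],-1]]}}

```text
time_s: 7.15
ee_pos: [411.8, -91.6, 40.1]
tool_rot: [0.083, 3.139, -0.0]
force: [0.3, 0.2, -2.7]
grip_width: 0.636
grasp_force: 64.0
```

Call:
{"op": "jog_arm", "data": {"commands": [[[0,0,-1],[0,0,0],-1],[[0,0,-0.8],[0,0,0],-1],[[0,0,-0.6],[0,0,0],-1],[[0,0,-0.4],[0,0,0],-1],[[0,0,-0.2],[0,0,0],-1],[[0,0,0],[0,0,0],-1],[[0,0,0],[0,0,0],-1],[[0,0,0],[0,0,0],-1],[[0,0,0],[0,0,0],-1],[[0,0,0],[0,0,0],-1]]}}

```text
time_s: 8.15
ee_pos: [411.5, -91.5, 9.8]
tool_rot: [0.083, 3.14, -0.0]
force: [0.3, 0.6, -2.6]
grip_width: 0.638
grasp_force: 63.8
```

Still carrying the full weight, so I'll lower in small steps.

Call:
{"op": "jog_arm", "data": {"commands": [[[0,0,-0.1],[0,0,0],-1],[[0,0,-0.1],[0,0,0],-1],[[0,0,0],[0,0,0],-1],[[0,0,0],[0,0,0],-0.1],[[0,0,0],[0,0,0],0.3],[[0,0,0],[0,0,0],0.5],[[0,0,0],[0,0,0],0.8],[[0,0,0],[0,0,0],1],[[0,0,0],[0,0,0],1],[[0,0,0],[0,0,0],1]]}}

```text
time_s: 9.15
ee_pos: [411.3, -91.5, 7.6]
tool_rot: [-0.083, -3.14, -0.0]
force: [0.5, 0.2, -0.2]
grip_width: 0.997
grasp_force: 0.0
```

Call:
{"op": "jog_arm", "data": {"commands": [[[0,0,1],[0,0,0],1],[[0,0,2.5],[0,0,0],1],[[0,0,3],[0,0,0],1],[[1,0,3],[0,0,0],1],[[3,-0.2,1],[0,0,0],1],[[4,-0.2,0],[0,0,0],1],[[4,-0.2,0],[0,0,0],1],[[4,-0.2,0],[0,0,0],1],[[4,-0.2,0],[0,0,0],1],[[1.8,-0.1,0],[0,0,0],1]]}}

```text
time_s: 10.15
ee_pos: [633.2, -102.7, 113.3]
tool_rot: [0.083, 3.137, -0.0]
force: [-0.9, -0.2, -1.0]
grip_width: 1.001
grasp_force: 0.0
```

Run:
```python
from h import *
print(get_state()["ee_pos"])
im=capture("top");cv2.imwrite("pics/t2.png",cv2.resize(im[120:260,300:480],None,fx=4.2,fy=4.2,interpolation=cv2.INTER_CUBIC))
```

```text
[ 633.17857258 -102.67748668  113.34515939]
```

View pics/t2.png

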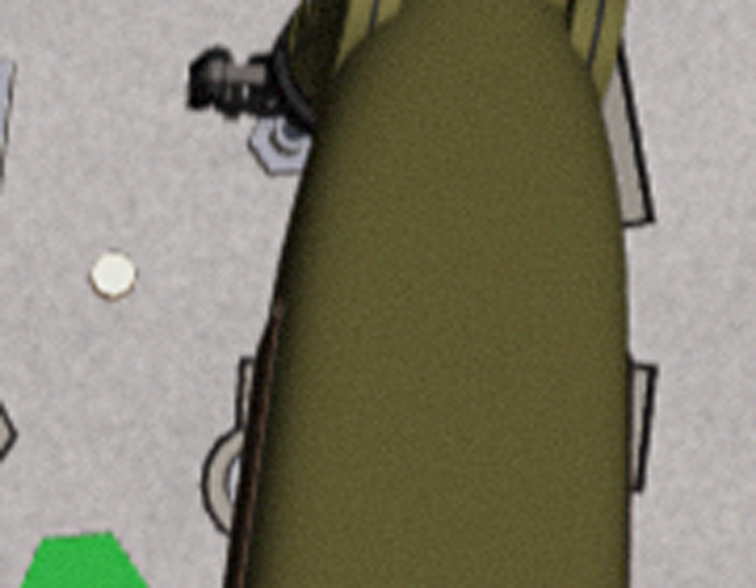

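The arm hides the gauge, and the adapter shows under the gripper at crop (285,140). I'll carry on and descend onto the stub.

Call:
{"op": "jog_arm", "data": {"commands": [[[-0.37,0,-1],[0,0,0],1],[[0,0,-2],[0,0,0],1],[[0,0,-2],[0,0,0],1],[[0,0,-1.7],[0,0,0],1],[[0,0,-1],[0,0,0],1],[[0,0,-0.8],[0,0,0],1],[[0,0,0],[0,0,0],1],[[0,0,0],[0,0,0],0.5],[[0,0,0],[0,0,0],0],[[0,0,0],[0,0,0],-0.3]]}}

```text
time_s: 11.2
ee_pos: [626.3, -102.6, 28.6]
tool_rot: [0.083, 3.139, -0.0]
force: [-0.8, 0.3, 0.5]
grip_width: 0.516
grasp_force: 0.0
```

Call:
{"op": "jog_arm", "data": {"commands": [[[0,0,0],[0,0,0],-0.4],[[0,0,0],[0,0,0],-0.5],[[0,0,0],[0,0,0],-0.6],[[0,0,0],[0,0,0],-1],[[0,0,0],[0,0,0],-1],[[0,0,0],[0,0,0],-1],[[0,0,0],[0,0,0],-1],[[0,0,0],[0,0,0],-1],[[0,0,0],[0,0,0],-1],[[0,0,0],[0,0,0],-1]]}}

```text
time_s: 12.2
ee_pos: [626.1, -102.5, 28.4]
tool_rot: [0.083, 3.139, -0.0]
force: [-0.8, 1.1, 5.6]
grip_width: 0.26
grasp_force: 58.5
```

Call:
{"op": "jog_arm", "data": {"commands": [[[0,0,0.5],[0,0,0],-1],[[0,0,1.5],[0,0,0],-1],[[0,0,2.5],[0,0,0],-1],[[0,0,2.5],[0,0,0],-1],[[0,0,2],[0,0,0],-1],[[-1,1,1],[0,0,0],-1],[[-2,2.3,0],[0,0,0],-1],[[-2,2.3,0],[0,0,0],-1],[[-2,2.3,0],[0,0,0],-1],[[-2,2.3,0],[0,0,0],-1]]}}

```text
time_s: 13.2
ee_pos: [532.7, 0.8, 126.5]
tool_rot: [-0.083, -3.137, -0.001]
force: [0.2, 0.0, -2.6]
grip_width: 0.257
grasp_force: 59.0
```

Call:
{"op": "jog_arm", "data": {"commands": [[[-2,2.3,0],[0,0,0],-1],[[-2,2.3,0],[0,0,0],-1],[[-2,2.3,0],[0,0,0],-1],[[-2,2.3,0],[0,0,0],-1],[[-1.5,1.7,0],[0,0,0],-1],[[0,0,-1],[0,0,0],-1],[[0,0,-2],[0,0,0],-1],[[0,0,-2],[0,0,0],-1],[[0,0,-1],[0,0,0],-1],[[0,0,0],[0,0,0],-1]]}}

```text
time_s: 14.2
ee_pos: [438.4, 107.8, 65.8]
tool_rot: [-0.084, -3.136, 0.002]
force: [-0.6, -0.0, -2.5]
grip_width: 0.262
grasp_force: 59.2
```

Call:
{"op": "jog_arm", "data": {"commands": [[[0.05,0.2,-1],[0,0,0],-1],[[0,0,-1],[0,0,0],-1],[[0,0,-0.7],[0,0,0],-1],[[0,0,-0.5],[0,0,0],-1],[[0,0,-0.15],[0,0,0],-1],[[0,0,0],[0,0,0],-1],[[0,0,0],[0,0,0],-1],[[0,0,-0.1],[0,0,0],-1],[[0,0,0],[0,0,0],-1],[[0,0,0],[0,0,0],-1]]}}

```text
time_s: 15.2
ee_pos: [441.2, 110.5, 33.3]
tool_rot: [0.083, 3.14, 0.0]
force: [-0.1, 0.2, -3.3]
grip_width: 0.262
grasp_force: 59.2
```

Call:
{"op": "jog_arm", "data": {"commands": [[[-0.2,0,-0.1],[0,0,0],-1],[[0,0,-0.1],[0,0,0],-1],[[0,0,-0.05],[0,0,0],-1],[[0,0,0],[0,0,0],-1],[[0,0,0],[0,0,0],-0.4],[[0,0,0],[0,0,0],-0.2],[[0,0,0],[0,0,0],0.3],[[0,0,0],[0,0,0],1],[[0,0,0],[0,0,0],1],[[0,0,0],[0,0,0],1]]}}

```text
time_s: 16.2
ee_pos: [439.2, 110.5, 30.6]
tool_rot: [-0.083, -3.14, 0.0]
force: [-0.5, -0.1, -0.1]
grip_width: 1.003
grasp_force: 0.0
```

Call:
{"op": "jog_arm", "data": {"commands": [[[0,0,1],[0,0,0],1],[[0,0,2.5],[0,0,0],1],[[0,0,3],[0,0,0],1],[[0,0,2],[0,0,0],1],[[2,-0.3,0],[0,0,-0.5],1],[[4,-0.3,0],[0,0,-0.5],1],[[4,-0.3,0],[0,0,-0.5],1],[[4,-0.3,0],[0,0,-0.5],1],[[3.5,-0.3,0],[0,0,-0.5],1],[[1.5,-0.3,0],[0,0,-0.2],1]]}}

```text
time_s: 17.2
ee_pos: [632.8, 92.3, 116.3]
tool_rot: [0.158, 3.134, 0.001]
force: [-0.6, -0.4, -0.3]
grip_width: 1.0
grasp_force: 0.0
```

Run:
```python
from h import *
print(get_state()["ee_pos"])
im=capture("scene");cv2.imwrite("pics/s3.png",cv2.resize(im[150:280,200:400],None,fx=4,fy=4,interpolation=cv2.INTER_CUBIC))
```

```text
[632.83912354  92.31339871 116.34319575]
```

View pics/s3.png

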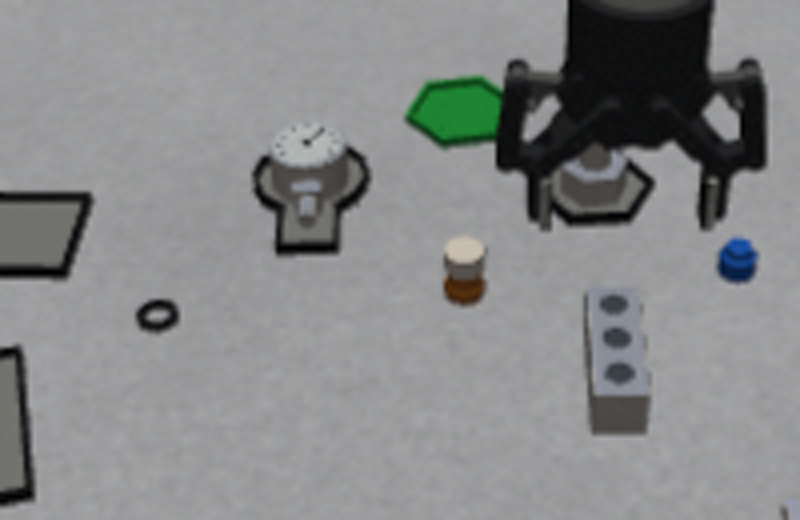

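The gauge lies in its tray at (308,170) with its stem in the channel, and the adapter is inside the hexagon at (592,185). Now the manifold.

Call:
{"op": "jog_arm", "data": {"commands": [[[-0.1,0,-1],[0,0,0],1],[[0,0,-2],[0,0,0],1],[[0,0,-2],[0,0,0],1],[[0,0,-2],[0,0,0],1],[[0,0,-1.7],[0,0,0],1],[[0,0,-1],[0,0,0],1],[[0,0,-0.8],[0,0,0],1],[[0,0,-0.2],[0,0,0],1],[[0,0,0],[0,0,0],0.5],[[0,0,0],[0,0,0],0.2]]}}

```text
time_s: 18.25
ee_pos: [628.7, 92.6, 9.5]
tool_rot: [0.157, 3.136, 0.0]
force: [-1.0, -0.5, -0.2]
grip_width: 0.692
grasp_force: 0.0
```

Call:
{"op": "jog_arm", "data": {"commands": [[[0,0,0],[0,0,0],0],[[0,0,0],[0,0,0],-0.2],[[0,0,0],[0,0,0],-0.4],[[0,0,0],[0,0,0],-1],[[0,0,0],[0,0,0],-1],[[0,0,0],[0,0,0],-1],[[0,0,0],[0,0,0],-1],[[0,0,0],[0,0,0],-1],[[0,0,0],[0,0,0],-1],[[0,0,0],[0,0,0],-1]]}}

```text
time_s: 19.25
ee_pos: [628.8, 92.9, 9.7]
tool_rot: [0.157, 3.136, 0.001]
force: [-0.6, 1.8, 5.5]
grip_width: 0.384
grasp_force: 60.9
```

Call:
{"op": "jog_arm", "data": {"commands": [[[0,0,0.5],[0,0,0],-1],[[0,0,1.5],[0,0,0],-1],[[0,0,2.5],[0,0,0],-1],[[0,0,2.5],[0,0,0],-1],[[0,0,2],[0,0,0],-1],[[0,-1,0],[0,0,0],-1],[[0,-2,0],[0,0,1.3],-1],[[0,-3,0],[0,0,1.3],-1],[[0,-3,0],[0,0,1.3],-1],[[0,-3,0],[0,0,1.3],-1]]}}

```text
time_s: 20.25
ee_pos: [626.3, -29.4, 96.4]
tool_rot: [-0.013, -3.138, 0.001]
force: [-0.2, -1.0, -3.2]
grip_width: 0.388
grasp_force: 60.1
```

Call:
{"op": "jog_arm", "data": {"commands": [[[0.1,-3,0],[0,0,1.3],-1],[[0.1,-3,0],[0,0,1.3],-1],[[0.1,-3,0],[0,0,1.3],-1],[[0.1,-3,0],[0,0,1.3],-1],[[0.1,-3,0],[0,0,1.3],-1],[[0,-3,0],[0,0,1.3],-1],[[0,-3,0],[0,0,1.3],-1],[[0,-3,0],[0,0,1.3],-1],[[0,-2,0],[0,0,0],-1],[[0,-1,0],[0,0,0],-1]]}}

```text
time_s: 21.25
ee_pos: [631.7, -299.6, 96.9]
tool_rot: [0.265, -3.128, -0.001]
force: [0.0, 0.7, -3.5]
grip_width: 0.387
grasp_force: 60.1
```

Call:
{"op": "jog_arm", "data": {"commands": [[[0,0,0],[0,0,0],-1],[[0,0,-1],[0,0,0],-1],[[0,0,-2],[0,0,0],-1],[[0,0,-2],[0,0,0],-1],[[0,0,-1],[0,0,0],-1],[[0,0,0],[0,0,0],-1],[[0,0,0],[0,0,0],-1],[[0,0,0],[0,0,0],-1],[[0,0,0],[0,0,0],-1],[[0,0,0],[0,0,0],-1]]}}

```text
time_s: 22.25
ee_pos: [633.7, -297.8, 39.7]
tool_rot: [-0.27, 3.129, -0.001]
force: [0.2, -0.6, -4.0]
grip_width: 0.392
grasp_force: 60.1
```

Call:
{"op": "jog_arm", "data": {"commands": [[[0,0.1,-1],[0,0,0],-1],[[0,0,-0.8],[0,0,0],-1],[[0,0,-0.4],[0,0,0],-1],[[0,0,-0.2],[0,0,0],-1],[[0,0,-0.15],[0,0,0],-1],[[0,0,0],[0,0,0],-1],[[0,0,0],[0,0,0],-1],[[0,0,-0.1],[0,0,0],-1],[[0,0,0],[0,0,0],-1],[[0,0,0],[0,0,0],-1]]}}

```text
time_s: 23.25
ee_pos: [633.6, -296.7, 12.7]
tool_rot: [-0.27, 3.129, -0.001]
force: [0.3, -1.4, -1.4]
grip_width: 0.383
grasp_force: 60.2
```

Call:
{"op": "jog_arm", "data": {"commands": [[[0,0,-0.05],[0,0,0],-1],[[0,0,0],[0,0,0],-0.2],[[0,0,0],[0,0,0],0.1],[[0,0,0],[0,0,0],0.5],[[0,0,0],[0,0,0],1],[[0,0,0],[0,0,0],1],[[0,0,0],[0,0,0],1],[[0,0,1],[0,0,0],1],[[0,0,2],[0,0,0],1],[[0,0,3],[0,0,0],1]]}}

```text
time_s: 24.25
ee_pos: [631.8, -295.9, 71.1]
tool_rot: [0.27, -3.127, -0.003]
force: [0.4, 0.4, -0.0]
grip_width: 1.005
grasp_force: 0.0
```

Call:
{"op": "jog_arm", "data": {"commands": [[[0,1,3],[0,0,0],1],[[0,3,2],[0,0,0],1],[[0,3.8,0],[0,0,0],1],[[0,3.8,0],[0,0,0],1],[[0,3.8,0],[0,0,0],1],[[0,3.8,0],[0,0,0],1],[[0,3.8,0],[0,0,0],1],[[0,3.8,0],[0,0,0],1],[[0,3.8,0],[0,0,0],1],[[0,3.8,0],[0,0,0],1]]}}

```text
time_s: 25.25
ee_pos: [633.2, 49.0, 122.8]
tool_rot: [-0.27, 3.129, -0.0]
force: [0.2, -0.6, -1.3]
grip_width: 1.0
grasp_force: 0.0
```

Call:
{"op": "jog_arm", "data": {"commands": [[[-0.2,3.8,0],[0,0,0],1],[[-0.2,3.8,0],[0,0,0],1],[[-0.2,3.8,0],[0,0,0],1],[[-0.2,3.8,0],[0,0,0],1],[[-0.2,3.8,0],[0,0,0],1],[[0,2.5,0],[0,0,0],1],[[0,0.3,0],[0,0,0],1],[[0,0,0],[0,0,0],1],[[0,0,0],[0,0,0],1],[[0,0,0],[0,0,0],1]]}}

```text
time_s: 26.25
ee_pos: [623.2, 264.1, 121.9]
tool_rot: [0.267, -3.13, 0.001]
force: [-0.7, 0.8, -0.2]
grip_width: 0.999
grasp_force: 0.0
```

Call:
{"op": "jog_arm", "data": {"commands": [[[0,0.24,-1],[0,0,0],1],[[0,0,-2],[0,0,0],1],[[0,0,-2],[0,0,0],1],[[0,0,-2],[0,0,0],1],[[0,0,-1.5],[0,0,0],1],[[0,0,-1],[0,0,0],1],[[0,0,-0.7],[0,0,0],1],[[0,0,-0.2],[0,0,0],0.7],[[0,0,0],[0,0,0],0.3],[[0,0,0],[0,0,0],0]]}}

```text
time_s: 27.25
ee_pos: [623.8, 268.2, 18.5]
tool_rot: [-0.27, 3.129, 0.001]
force: [0.4, 0.4, -0.1]
grip_width: 0.524
grasp_force: 0.0
```

Call:
{"op": "jog_arm", "data": {"commands": [[[0,0,0],[0,0,0],-0.1],[[0,0,0],[0,0,0],-0.3],[[0,0,0],[0,0,0],-0.4],[[0,0,0],[0,0,0],-0.6],[[0,0,0],[0,0,0],-1],[[0,0,0],[0,0,0],-1],[[0,0,0],[0,0,0],-1],[[0,0,0],[0,0,0],-1],[[0,0,0],[0,0,0],-1],[[0,0,0],[0,0,0],-1]]}}

```text
time_s: 28.25
ee_pos: [623.6, 268.0, 18.5]
tool_rot: [-0.27, 3.129, 0.0]
force: [-0.7, -0.9, 4.9]
grip_width: 0.311
grasp_force: 58.6
```

Call:
{"op": "jog_arm", "data": {"commands": [[[0,0,0.5],[0,0,0],-1],[[0,0,1.5],[0,0,0],-1],[[0,0,2.5],[0,0,0],-1],[[0,0,2.5],[0,0,0],-1],[[0,0,2],[0,0,0],-1],[[0,-1,1],[0,0,0],-1],[[-1,-2.5,0],[0,0,-1.5],-1],[[-1,-3.3,0],[0,0,-1.5],-1],[[-1,-3.3,0],[0,0,-1.5],-1],[[-1,-3.3,0],[0,0,-1.5],-1]]}}

```text
time_s: 29.25
ee_pos: [581.4, 131.9, 116.4]
tool_rot: [0.104, -3.137, 0.001]
force: [1.1, -0.7, -2.7]
grip_width: 0.312
grasp_force: 59.4
```

Call:
{"op": "jog_arm", "data": {"commands": [[[-1,-3.3,0],[0,0,-1.5],-1],[[-1,-3.3,0],[0,0,-1.5],-1],[[-1,-3.3,0],[0,0,-1.5],-1],[[-1,-3.3,0],[0,0,-1.5],-1],[[-1,-3.3,0],[0,0,-1.5],-1],[[-1,-3.3,0],[0,0,-1.5],-1],[[-1,-3.3,0],[0,0,-1.5],-1],[[-1,-3.3,0],[0,0,-1.5],-1],[[-1,-3.3,0],[0,0,-1.5],-1],[[-1,-3.3,0],[0,0,-1.5],-1]]}}

```text
time_s: 30.25
ee_pos: [481.1, -197.4, 116.7]
tool_rot: [-0.307, -3.124, -0.001]
force: [0.6, 0.1, -3.1]
grip_width: 0.311
grasp_force: 59.4
```

Call:
{"op": "jog_arm", "data": {"commands": [[[-1,-3.3,0],[0,0,-1.5],-1],[[-1,-3.3,0],[0,0,-1.5],-1],[[-1,-2.5,0],[0,0,-0.7],-1],[[0,-1,0],[0,0,0],-1],[[0,0,-1],[0,0,0],-1],[[0,0,-2],[0,0,0],-1],[[0,0,-2],[0,0,0],-1],[[0,0,-1.5],[0,0,0],-1],[[0,0,0],[0,0,0],-1],[[0,0,0],[0,0,0],-1]]}}

```text
time_s: 31.25
ee_pos: [452.8, -295.7, 52.0]
tool_rot: [-0.403, -3.114, -0.002]
force: [-0.9, -1.3, -3.3]
grip_width: 0.316
grasp_force: 59.5
```

Run:
```python
from h import *
print(get_state()["ee_pos"])
im=capture("scene");cv2.imwrite("pics/s4.png",cv2.resize(im[130:290,150:370],None,fx=3.6,fy=3.6,interpolation=cv2.INTER_CUBIC))
```

```text
[ 452.80044669 -295.7172014    52.04526484]
```

View pics/s4.png

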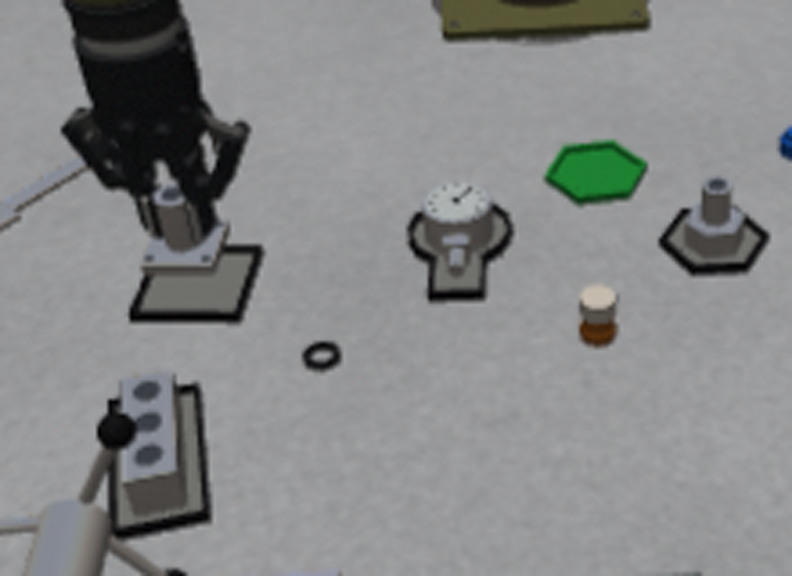

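The flange is level and square over its tray, and the other three parts are seated. Lowering it now.

Call:
{"op": "jog_arm", "data": {"commands": [[[0,0.25,-1],[0,0,0],-1],[[0,0,-1],[0,0,0],-1],[[0,0,-0.5],[0,0,0],-1],[[0,0,-0.3],[0,0,0],-1],[[0,0,-0.1],[0,0,0],-1],[[0,0,-0.1],[0,0,0],-1],[[0,0,0],[0,0,0],-1],[[0,0,0],[0,0,0],-1],[[0,0,0],[0,0,0],-1],[[0,0,0],[0,0,0],-1]]}}

```text
time_s: 32.3
ee_pos: [453.3, -294.7, 22.9]
tool_rot: [0.406, 3.115, -0.0]
force: [-0.7, 0.2, -3.0]
grip_width: 0.314
grasp_force: 59.4
```

Call:
{"op": "jog_arm", "data": {"commands": [[[0,0.1,-0.1],[0,0,0],-1],[[0,0,-0.1],[0,0,0],-1],[[0,0,0],[0,0,0],-1],[[0,0,0],[0,0,0],-0.35],[[0,0,0],[0,0,0],-0.2],[[0,0,0],[0,0,0],0.3],[[0,0,0],[0,0,0],1],[[0,0,0],[0,0,0],1],[[0,0,0],[0,0,0],1],[[0,0,0],[0,0,0],1]]}}

```text
time_s: 33.3
ee_pos: [453.2, -293.6, 20.6]
tool_rot: [-0.406, -3.115, 0.0]
force: [-0.6, -0.2, -0.3]
grip_width: 0.999
grasp_force: 0.0
```

Call:
{"op": "jog_arm", "data": {"commands": [[[0,0,1],[0,0,0],1],[[0,0,2],[0,0,0],1],[[0,0,3],[0,0,0],1],[[0,0,4],[0,0,0],1],[[0,0,3],[0,0,0],1],[[-2,-2,2],[0,0,0],1],[[-3,-3.5,0],[0,0,0],1],[[-3,-3.5,0],[0,0,0],1],[[-3,-3.5,0],[0,0,0],1],[[-3,-3.5,0],[0,0,0],1]]}}

```text
time_s: 34.3
ee_pos: [311.9, -454.8, 171.8]
tool_rot: [0.405, 3.114, -0.002]
force: [0.2, 0.3, 0.8]
grip_width: 1.0
grasp_force: 0.0
```

Call:
{"op": "jog_arm", "data": {"commands": [[[-2,-3.5,0],[0,0,0],1],[[-2,-3.5,0],[0,0,0],1],[[-2,-3,0],[0,0,0],1],[[0,0,0],[0,0,0],1],[[0,0,0],[0,0,0],1],[[0,0,0],[0,0,0],1],[[0,0,0],[0,0,0],1],[[0,0,0],[0,0,0],1],[[0,0,0],[0,0,0],1],[[0,0,0],[0,0,0],1]]}}

```text
time_s: 35.3
ee_pos: [253.5, -553.2, 170.8]
tool_rot: [0.404, 3.115, -0.0]
force: [0.7, -0.5, 0.1]
grip_width: 1.0
grasp_force: 0.0
```

Run:
```python
from h import *
print(get_state()["ee_pos"])
im=capture("top");cv2.imwrite("pics/t5r.png",im);cv2.imwrite("pics/t5.png",cv2.resize(im[125:255,265:465],None,fx=4,fy=4,interpolation=cv2.INTER_CUBIC))
S=4;big=cv2.resize(im,None,fx=S,fy=S,interpolation=cv2.INTER_CUBIC).astype(int)
blue=((cv2.GaussianBlur((big[...,0]-big[...,2]).astype(np.float32),(0,0),3)>3)*255).astype(np.uint8)
blue=cv2.morphologyEx(blue,cv2.MORPH_CLOSE,np.ones((9,9),np.uint8))
for n,b,z in(("flange (452.1,-293,-6.9)",(418,200,460,240),15),("manifold (634.2,-296.8,9.9)",(422,125,458,180),39),("hex (442.2,109.8)",(265,200,310,245),27)):
    x0,y0,x1,y1=[S*v for v in b]
    cs,_=cv2.findContours(blue[y0:y1,x0:x1],0,1,offset=(x0,y0))
    c=max(cs,key=cv2.contourArea);w=ray("top",(c[:,0]+.5)/S-.5,z).astype(np.float32);r=cv2.minAreaRect(w)
    print(n,np.round(r[0],1),np.round(r[1],1),round(r[2],1))
```

```text
[ 253.51508915 -553.24060567  170.83880595]
flange (452.1,-293,-6.9) [ 452.2 -294.1] [51.  51.4] 83.3
manifold (634.2,-296.8,9.9) [ 634.4 -298.3] [93.5 34. ] 9.5
hex (442.2,109.8) [441.9 109.5] [39.2 43.2] 0.4
```

View pics/t5.png

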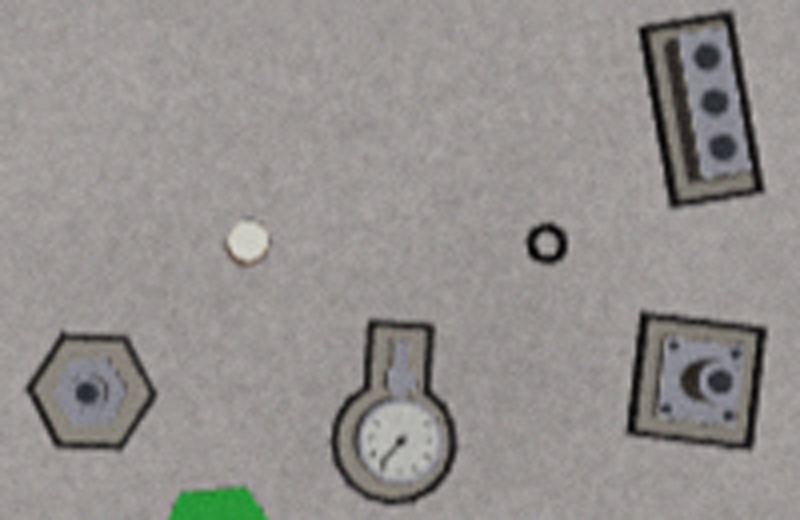

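All four parts sit within about 2–5 mm of their tray middles. The gauge dial is at crop (401,440) in the round part centred at (394,442), its stem is in the channel, and the jar stands where it was. Handing in.

```bash
python3 -c "from workcell import *;print(finish_job())"
```

```text
the job is handed in; nothing more can be done
None
```

All four parts were set down flat in their own trays, by the last picture within about 5 mm of the middles and properly aligned; the jar was not touched and the job was handed in at about 35 s.

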